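# Lock off the supply and take the carrier off its T-slot rail

### The job

Isolate the instrument before servicing it: turn the rotary isolator handle on the grey box clockwise (seen from above) a quarter turn to its OFF stop, then swing the lockout hasp on that box fully out. Only then slide the carrier along the T-slot rail to the open end, the one without the stop block, lift it out there, and set it down upright on the floor of the white tray, clear of the small box already in it, without dropping it. Leave the isolator off and the hasp out, and do not shift the jar and the carton beside the rail or the small box in the tray.

Things in the scene. Friction and masses are not known exactly. Their poses are not given: they have to be found in the camera images.
- isolator_box: Grey isolator box fixed to the bench, 150 (x) x 120 (y) x 75 mm high. Origin at the centre of its underside, z up; its own -x side (front) roughly faces the robot. It may stand on the left or the right (it swaps with the tray). On its top: the rotary handle and, along the front edge, the hasp.
- isolator (a joint): Isolator handle angle: 0 = ON (grip bar along the box's x axis), grows clockwise seen from above, to a hard stop at 1.571 rad = OFF (bar along the box's y axis). Starts between 0 and 0.25. Turns about a vertical axis through point isolator_grip, stays where left; about 0.12 N m of friction.
- isolator_grip (a point): On the handle's vertical turning axis, at the height to grip, 102 mm above the bench. The black grip bar is 74 mm long, 18 mm thick and spans 83 to 117 mm above the bench; this point's x axis lies along the bar and turns with it. Under the bar is a disc of 72 mm diameter, 75 to 83 mm above the bench. It lies 25 mm behind (+x of) the box's centre.
- hasp (a joint): Lockout hasp angle: 0 = folded along the box's front edge, grows clockwise seen from above as it swings out over the front, to a hard stop at 1.571 rad = fully out, pointing straight off the box's front (-x). Starts between 0 and 0.3. Stays where left; about 0.06 N m of friction.
- hasp_pivot (a point): On the hasp's vertical pivot axis, at (-58, +35) mm from the centre of the box in the box's x, y; 105 mm above the bench. Its axes are the box's.
- hasp_peg (a point): Centre of the round upright steel peg at the hasp's free end, by which it is swung: 15 mm diameter, spans 82 to 122 mm above the bench, point at 105 mm. 70 mm from the pivot: along the box's -y from it at hasp angle 0, along the box's -x at 1.571. The hasp plate is 18 mm wide, 77 to 82 mm above the bench, ending 7 mm beyond the peg.
- rail: Aluminium T-slot rail fixed to the bench, 290 mm long (its x axis), 68 mm wide (y), 32 mm high. Origin at the centre of its underside. Channel floor 10 mm above the bench, 44 mm wide. One end is blocked by the stop block; the other is the open end.
- slot_middle (a point): Middle of the rail's top, 32 mm above the bench. The lips over the channel (22 to 32 mm above the bench, slot 20 mm wide between them) cover only x = -80 to +80 mm of the rail; the 65 mm beyond, at both ends, have only the floor and low side walls (top 22 mm above the bench), so a part there can be lifted straight out.
- stop_top (a point): Centre of the top of the dark steel stop block, 55 x 42 x 40 mm, bolted in one end of the rail, centred 113.5 mm from the rail's centre; its top is 50 mm above the bench. Which end (rail +x or -x) varies.
- carrier_head (a point): Centre of the carrier's head, an aluminium block 60 (x, along the rail) x 36 (y) x 50 mm high, to be gripped across the 36 mm. It is 53 mm above the carrier's underside; the head's own underside is 25 mm below it. In the rail this point is 63 mm above the bench. The carrier is 78 mm high over all and weighs 0.3 to 0.5 kg; it starts within 40 mm of the rail's centre.
- carrier_foot (a point): Centre of the underside of the carrier's steel T-foot, 60 (x) x 40 (y) x 9 mm, which runs under the rail's lips with 2 mm play to each side and 3 mm in height; oiled (friction about 0.2); a neck 50 x 16 mm joins it to the head. The foot is clear of the lips when it is more than 110 mm from the rail's centre along the rail; 114 mm is mid-end.
- tray: White open service tray fixed to the bench, outside 200 (x) x 150 (y) x 34 mm, walls 5 mm, floor 5 mm thick. Origin at the centre of its underside. With the carrier standing on its floor, carrier_head is 58 mm above the bench. On the left or the right, the other side from the isolator box.
- lens_box_centre (a point): Centre of the small black box lying loose in the tray, 45 x 45 x 24 mm (its top is 29 mm above the bench), sides along the tray's within about 0.2 rad; anywhere along the tray's x within 55 mm of its centre, so the larger free part of the tray is on the other side. It must not be shifted.
- jar_centre (a point): Loose brown glass jar with white cap and label, 42 mm diameter, 72 mm high, beside the rail on its +y side; centre, half-way up. It must not be shifted.
- carton_centre (a point): Loose cardboard carton, 75 x 40 x 42 mm high, beside the rail on its -y side; centre, half-way up. It must not be shifted.
There are look-alikes about, which are no part of the job. Leave any turquoise look-alike of the part that bears carrier_head alone.

How it is judged:
By the outcome, as a careful person would: the job done as asked, in the order asked, and still so for the second after the job is handed in, with the robot touching nothing.
It also fails if it takes over 69 s, if anything falls off the work surface, if the arm or the gripper's body presses on something with over 40 N, if the wrist force passes 120 N, or if a joint passes its speed limit or range.

### The arm

A 6-joint arm with a two-finger parallel gripper is mounted at the origin on the work surface. World frame = base frame: x ahead of the robot, y to its left, z up, the work surface at z = 0. Lengths are in m, angles in degrees, forces in N, time in s.
With the tool pointing down it reaches from about 0.325 to 0.85 m from the base axis. Payload 15.5 kg.
Tool frame: the origin (TCP) lies between the finger pads; the fingertips stand r.tips_ahead ahead of it and the grasp point (between the pads) is the TCP (r.tips_ahead is the distance from the TCP to the fingertips, in m); z points along the fingers, y is the line along which they close (so a half turn about z gives the same grasp; the last joint's range is limited). The gripper opens to 91 mm and grips with 3 to 60 N. Pads are 32 mm wide; open, the fingers measure 118 mm over their backs; the gripper's body (76 mm by 178 mm) begins 60 mm behind the grasp point.
Start: joints at [57.84, 28.281, 77.091, -0, 74.628, -5.472], TCP at [0.281, 0.558, 0.233] pointing down, gripper open.
Joint ranges: [-166.48, 166.48], [-47.26, 123.95], [12.59, 153.08], [-70.14, 250.14], [6.76, 159.57], [-176.63, 176.63]. Speed limits (degrees/s): [108.29, 108.29, 147.25, 172.46, 172.46, 172.46].

### API

Orientations are given as [roll, pitch, yaw] about the fixed x, y, z axes, in that order (R = Rz(yaw) Ry(pitch) Rx(roll)).
In Python, from cell import readout, capture, r gives the robot as it stands.
- The arm moves only by the shell command python3 -m creep 'ROWS' [OPENING] [FORCE]. ROWS is JSON, a list of rows, each a list of 6 numbers: the shift along the tool's x, y, z in cm, then the turn, a rotation vector about the tool's x, y, z in rad. A call has exactly 10 rows; each row is the pose to reach, as a shift and turn from the pose commanded when the call began, along the tool's axes at that moment; what a row does not reach only later rows make up. A row lasts 1/10 s, in which the tool goes at most 50 mm and 8.59 degrees, less where a joint would pass 70% of its speed; a pose out of reach is approached as far as the arm can. A call with a gripper value outside its range is refused whole. OPENING is the gripper's target within -1 to 1 (fully open at 1, half-way at 0, shut at -1), set as the call begins (- or left out, the last holds). The fingers move at their own pace and stop on an object; FORCE is the grip in N (left out, the last holds). Time passes only in rows, so rows that repeat a pose let the fingers close, or fill a call up. It gives the time, the measured TCP pose, the force, the opening and the grip force at its end, in the units of the state.
- readout.state(): the state, without advancing time (a new reading comes with each control period).
- capture(name): name is "scene" or "top" or "wrist"; returns a dict with "pixels" (400x640x3 uint8, red, green, blue), "depth" (400x640 float32, m along the optical axis (not along the pixel's ray), 0 where there is no reading), "fx", "fy", "cx", "cy" (pixels), "k1" (the pictures are not rectified: a ray, as slopes to the right and down, at radius r is drawn at 1 + k1 r^2 times it, then the intrinsics apply), "xyz" and "rotation" of the camera in the world. Camera axes: x right, y up, looking along -z (the intrinsics and any distortion apply to the point x, -y, -z); pixel columns grow to the right and rows downward; lengths in m; the calibration is good to about 2 mm. A picture is of the moment at which its call begins.
- r.sign_off(): hands the job in; it is judged then, once.
The state is a dict: "clock": time; "joints": joint angles; "joint_vel": joint speeds; "joint_torque": joint torques, N m; "tcp_pos": TCP position; "ee_rot": TCP orientation; "force": force on the tool from outside, world axes, zero at the start; "moment": the same for the moment, N m; "finger_gap": finger opening in m; "finger_force": force on a finger pad.
Only numpy, scipy, OpenCV 4.12 (cv2) and the standard library are available. Lean on these libraries where they do the work, as an engineer would, in place of code of your own. Each camera call takes 0.05 s, during which the arm holds its last target. There are 200 camera calls.

## Working session

There is one attempt and no reset: what is moved stays moved. The work goes in short steps, Python scripts to look and compute and a shell command to move; the robot and the scene stay as the last step left them, time stands still between calls to the robot, and variables do not carry over. Pictures are saved under pics/ and viewed, at most 10 in all, crops included, and the job is handed in when it is done.

```bash
mkdir -p pics; ls; cat > h.py <<'E'
import numpy as np, cv2
from cell import readout, capture, r
from scipy.spatial.transform import Rotation as R
def rot(c):
    a=np.array(c["rotation"],float)
    return a if a.shape==(3,3) else R.from_euler('xyz',a,degrees=True).as_matrix()
def ray(c,u,v):
    K=np.array([[c["fx"],0,c["cx"]],[0,c["fy"],c["cy"]],[0,0,1.]])
    p=cv2.undistortPoints(np.array([[[u,v]]],float),K,np.array([c["k1"],0,0,0.]))[0,0]
    return np.array([p[0],-p[1],-1.])
def atz(c,u,v,z):   # pixel ray with plane z
    d=rot(c)@ray(c,u,v); o=np.array(c["xyz"]); return o+d*(z-o[2])/d[2]
def atd(c,u,v):
    return np.array(c["xyz"])+rot(c)@ray(c,u,v)*c["depth"][int(v),int(u)]
def save(c,n): cv2.imwrite("pics/"+n+".png",cv2.cvtColor(c["pixels"],cv2.COLOR_RGB2BGR))
E
python3 - <<'E'
from h import *
import pickle
for n in("top","scene"):
    c=capture(n); save(c,n); pickle.dump(c,open(n+".pkl","wb"))
    print(n,c["xyz"],c["rotation"],c["fx"],c["k1"])
print(readout.state(), r.tips_ahead)
E
```

```text
pics
top [0.35872807 0.00854343 1.0488193 ] [ 12.98093976  -0.18224363 -91.24423339] 428.86542760255037 0.030743718583978306
scene [0.9326243  0.15328076 0.82877466] [ 28.12657689   0.26027158 113.25155361] 362.0159736251573 0.0006699117167294321
{'clock': 0.1, 'joints': array([ 5.78404755e+01,  2.83115389e+01,  7.71252241e+01,  1.33290644e-04,
        7.46263843e+01, -5.47487391e+00]), 'joint_vel': array([ 0.07394278, -0.0833552 , -0.2068996 ,  0.05666662, -0.01181269,
       -0.04897598]), 'joint_torque': array([ 1.50744665e-03, -8.80269885e+01, -3.82534039e+01,  7.07207504e-02,
        4.87292104e-02, -1.76604217e-04]), 'tcp_pos': array([0.28052763, 0.55814189, 0.23238582]), 'ee_rot': array([-1.79937153e+02, -6.15272123e-03,  1.53315311e+02]), 'force': array([ 0.34031261,  0.02587434, -0.37284602]), 'moment': array([-0.0690249 , -0.0071273 ,  0.02402564]), 'finger_force': 0.0, 'finger_gap': 0.09135263977948478} 0.019
```

View pics/top.png

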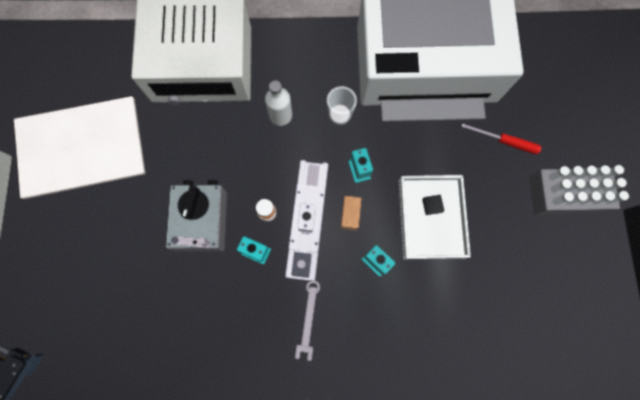

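View pics/scene.png

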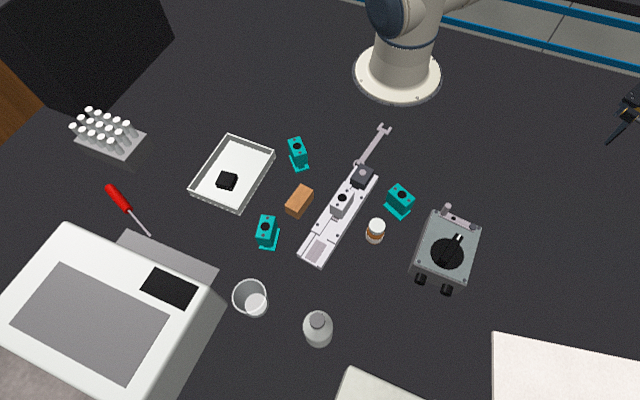

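The top view has world +x up and +y to the left. The isolator box is at about (196,216), with its handle at (193,203) and hasp at (190,240). The rail runs from (313,162), the open end, to (301,278), with the stop at (301,264). The carrier is at (306,217), the tray at (435,217) with its small box at (433,204), the jar at (265,209) and the carton at (352,212). Next I'll enlarge the crops.

```bash
python3 - <<'E'
from h import *
import pickle
c=pickle.load(open("top.pkl","rb")); p=cv2.cvtColor(c["pixels"],cv2.COLOR_RGB2BGR)
a=cv2.resize(p[170:260,155:285],None,fx=6,fy=6,interpolation=cv2.INTER_CUBIC)
b=cv2.resize(p[150:290,280:480],None,fx=4,fy=4,interpolation=cv2.INTER_CUBIC)
cv2.imwrite("pics/a.png",a); cv2.imwrite("pics/b.png",b)
E
```

```text
(no output)
```

View pics/a.png

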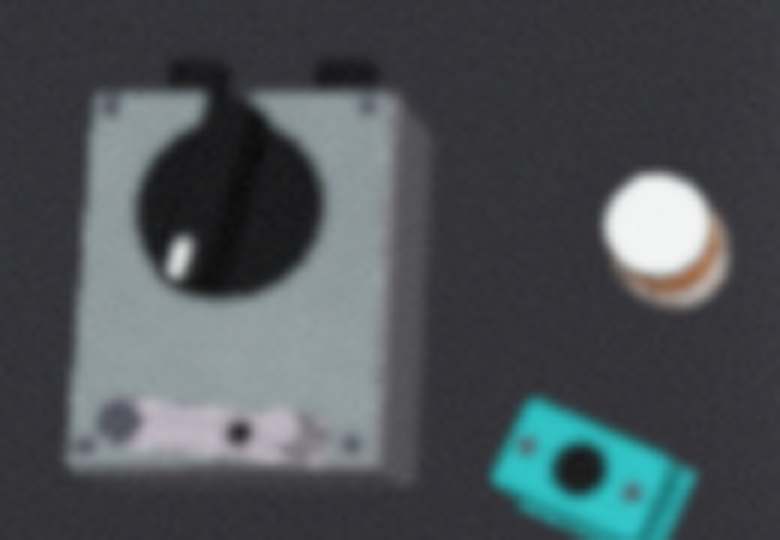

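View pics/b.png

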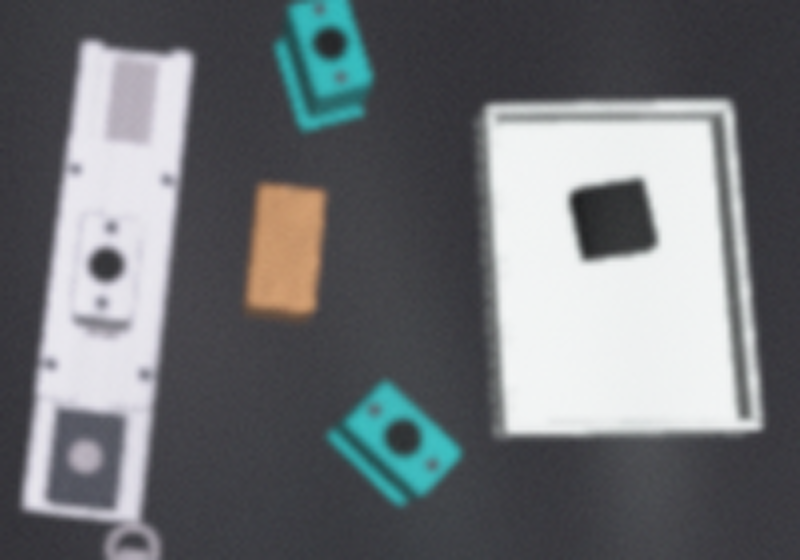

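Crop a shows the box-top corners at (95,92), (397,92), (382,468) and (66,465), the disc centre at (230,208), the hasp pivot bolt at (120,420), the peg near (310,435) and the jar cap at (658,225). Crop b shows the rail ends at (82,42), (193,53), (25,510) and (140,522), the carrier at (105,265), the carton at (287,247), the tray rim corners and the small box at (613,220).

```bash
python3 - <<'E'
from h import *
import pickle
c=pickle.load(open("top.pkl","rb"))
A=lambda x,y,z: atz(c,155+(x+.5)/6-.5,170+(y+.5)/6-.5,z)
B=lambda x,y,z: atz(c,280+(x+.5)/4-.5,150+(y+.5)/4-.5,z)
P=lambda n,*q: print(n,*[np.round(1000*v[:2],1) for v in q])
def rect(n,q,):
    P(n,*q); q=np.array(q)[:,:2]
    a=(q[0]+q[1]-q[2]-q[3])/2; b=(q[0]+q[3]-q[1]-q[2])/2
    print(' centre',1000*q.mean(0),'len',1000*np.linalg.norm(a),1000*np.linalg.norm(b),'yaw',np.degrees(np.arctan2(a[1],a[0])),np.degrees(np.arctan2(-b[0],b[1])))
rect('box',[A(95,92,.075),A(397,92,.075),A(382,468,.075),A(66,465,.075)])
P('disc',A(230,208,.083)); P('pivot',A(120,420,.082)); P('jar',A(658,225,.072))
P('peg',A(310,432,.122),A(310,432,.1)) 
rect('rail',[B(82,42,.022),B(193,53,.022),B(140,522,.022),B(25,510,.022)])
P('carrier',B(105,265,.088)); P('stop',B(85,456,.05)); P('carton',B(287,247,.042)); P('lens',B(613,220,.029))
rect('tray',[B(487,103,.034),B(732,100,.034),B(762,428,.034),B(497,435,.034)])
# depth based points
d=c["depth"]; v,u=np.mgrid[0:400,0:640]
pts=[]
for vv in range(165,262):
  for uu in range(155,232):
    if d[vv,uu]>0: pts.append(atd(c,uu,vv))
pts=np.array(pts); print('zmed box', np.median(pts[:,2]))
k=pts[(pts[:,2]>.107)&(pts[:,2]<.13)]
for nm,s in(('handle',k[k[:,0]>k[:,0].min()+.06]),('low',k[k[:,0]<k[:,0].min()+.04])):
  if len(s)<3: print(nm,len(s)); continue
  m=s.mean(0); w=np.linalg.svd(s[:,:2]-m[:2])[2][0]; print(nm,len(s),m,np.degrees(np.arctan2(w[1],w[0])),np.ptp((s[:,:2]-m[:2])@w))
E
```

```text
box [627.  340.2] [624.6 223.1] [477.6 224.5] [481.5 343.1]
 centre [552.66583112 282.73665354] len 146.23138417970887 117.89268267171244 yaw -0.8416434779397163 -1.522047795857314
disc [577.7 283.7]
pivot [497.1 321.5]
jar [569.9 121.4]
peg [485.5 240.4] [488.5 245.9]
rail [699.4  37.8] [690.7 -31.6] [402.4   7.6] [410.9  75.2]
 centre [550.86148652  22.26554512] len 290.95636033968776 69.04687796867758 yaw -7.57205840913726 -7.109738815354665
carrier [544.   24.6]
stop [439.4  38.6]
carton [561.5 -83.7]
lens [ 576.7 -283.6]
tray [ 650.8 -211. ] [ 649.5 -361.1] [ 449.  -358.8] [ 447.9 -203.3]
 centre [ 549.29197607 -283.52848269] len 201.7925167803504 152.79446571777535 yaw -1.4258473871452293 -0.04462152196069742
zmed box 0.020129204200636797
handle 292 [0.57663837 0.28393638 0.11562009] 166.27023682223228 0.07340137704912914
low 45 [0.48707987 0.2509968  0.12006162] 67.65206367544718 0.013652765121614204
```

The measurements agree with the given sizes (box 146x118, rail 291x69, tray 202x153). I also have the handle at (577,284) with its bar at yaw -13.7°, and the peg at (487,251). First move is to above the handle.

```bash
cat > go.py <<'E'
import sys
from h import *
s=readout.state(); x,y,z,yaw=map(float,sys.argv[1:5])
Rm=R.from_euler('xyz',s["ee_rot"],degrees=True); Rt=R.from_euler('xyz',[180,0,yaw],degrees=True)
print('t',round(float(s["clock"]),2),'cm',np.round(Rm.inv().apply(np.array([x,y,z])/10-s["tcp_pos"]*100),2),'rv',np.round((Rm.inv()*Rt).as_rotvec(),3),'F',np.round(s["force"],1),'gap',s["finger_gap"])
E
python3 go.py 577 284 150 166.3
```

```text
t 0.1 cm [-38.8  -11.17   8.25] rv [-0.001 -0.    -0.227] F [ 0.3  0.  -0.4] gap 0.09135263977948478
```

```bash
python3 -m creep '[[-3,-1,0.5,0,0,-0.02],[-7,-2,1,0,0,-0.05],[-11,-3.2,2,0,0,-0.08],[-15,-4.3,3,0,0,-0.11],[-19,-5.5,4,0,0,-0.14],[-23,-6.6,5,0,0,-0.17],[-27,-7.8,5.5,0,0,-0.2],[-31,-9,6,0,0,-0.227],[-35,-10.1,6.2,0,0,-0.227],[-38.8,-11.17,6.2,0,0,-0.227]]' 1 20; python3 go.py 577 284 102 166.3
```

```text
clock: 1.1
tcp_pos: [0.5781, 0.2827, 0.1702]
ee_rot: [-180.0, -0.1, 166.3]
force: [-0.2, 0.4, -0.8]
finger_gap: 0.0911
finger_force: 0.0
t 1.1 cm [0.13 0.1  6.82] rv [-0.001 -0.001  0.   ] F [-0.2  0.4 -0.8] gap 0.09108270841880081
```

```bash
python3 -m creep '[[0,0,1,0,0,0],[0,0,2.5,0,0,0],[0,0,4,0,0,0],[0,0,5.5,0,0,0],[0,0,6.5,0,0,0],[0,0,6.5,0,0,0],[0,0,6.5,0,0,0],[0,0,6.5,0,0,0],[0,0,6.5,0,0,0],[0,0,6.5,0,0,0]]' 1 ; python3 -m creep '[[0,0,0,0,0,0],[0,0,0,0,0,0],[0,0,0,0,0,0],[0,0,0,0,0,0],[0,0,0,0,0,0],[0,0,0,0,0,0],[0,0,0,0,0,0],[0,0,0,0,0,0],[0,0,0,0,0,0],[0,0,0,0,0,0]]' -1 20;python3 go.py 577 284 105 166.3
```

```text
clock: 2.1
tcp_pos: [0.5774, 0.2845, 0.1064]
ee_rot: [180.0, 0.0, 166.3]
force: [-0.0, -0.0, -0.7]
finger_gap: 0.0907
finger_force: 0.0
clock: 3.1
tcp_pos: [0.5776, 0.2859, 0.106]
ee_rot: [179.8, 0.0, 166.3]
force: [2.4, 12.8, -2.1]
finger_gap: 0.0181
finger_force: 20.0
t 3.1 cm [ 0.02 -0.2   0.1 ] rv [ 0.003  0.    -0.   ] F [ 2.4 12.8 -2.1] gap 0.018087700125719364
```

```bash
python3 -m creep '[[0,0.14,0,0,0,0.1],[0,0.14,0,0,0,0.22],[0,0.14,0,0,0,0.34],[0,0.14,0,0,0,0.46],[0,0.14,0,0,0,0.58],[0,0.14,0,0,0,0.7],[0,0.14,0,0,0,0.82],[0,0.14,0,0,0,0.94],[0,0.14,0,0,0,1.06],[0,0.14,0,0,0,1.1]]' ; python3 -m creep '[[0,0,0,0,0,0.08],[0,0,0,0,0,0.16],[0,0,0,0,0,0.22],[0,0,0,0,0,0.25],[0,0,0,0,0,0.27],[0,0,0,0,0,0.28],[0,0,0,0,0,0.29],[0,0,0,0,0,0.29],[0,0,0,0,0,0.29],[0,0,0,0,0,0.29]]';python3 go.py 577 284 105 88.8; python3 -c "
from h import *
print(readout.state()['moment'])"
```

```text
clock: 4.1
tcp_pos: [0.5766, 0.285, 0.1059]
ee_rot: [-179.9, 0.0, 103.0]
force: [-6.1, -4.9, 6.2]
finger_gap: 0.0179
finger_force: 20.0
clock: 5.1
tcp_pos: [0.5763, 0.2849, 0.1059]
ee_rot: [-179.9, 0.1, 86.7]
force: [-7.4, -6.2, 7.4]
finger_gap: 0.0185
finger_force: 20.5
t 5.1 cm [-0.09  0.08  0.09] rv [-0.002  0.002 -0.036] F [-7.4 -6.2  7.4] gap 0.01846471742535757
[-1.10713412  1.31591257  0.847159  ]
```

```bash
python3 -m creep '[[0,0,0,0,0,0],[0,0,0,0,0,0],[0,0,0,0,0,0],[0,0,0,0,0,0],[0,0,-1,0,0,0],[0,0,-2.5,0,0,0],[0,0,-4.5,0,0,0],[0,0,-7,0,0,0],[0,0,-10,0,0,0],[0,0,-13,0,0,0]]' 1 ;python3 go.py 487 251 150 83; python3 - <<'E'
from h import *
c=capture("wrist"); save(c,"w1"); import pickle; pickle.dump(c,open("w1.pkl","wb"))
E
```

```text
clock: 6.1
tcp_pos: [0.5774, 0.2857, 0.2378]
ee_rot: [180.0, -0.0, 86.7]
force: [0.3, -0.5, -1.0]
finger_gap: 0.091
finger_force: 0.0
t 6.1 cm [-3.99 -8.82  8.78] rv [ 0.    -0.     0.064] F [ 0.3 -0.5 -1. ] gap 0.09101887081957434
```

View pics/w1.png

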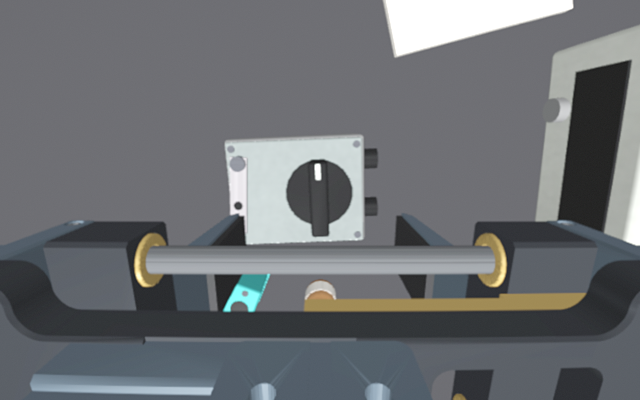

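The wrist view shows the black grip bar at (319,185) parallel to the box's sides, so the isolator is OFF. The pivot bolt is at (238,163), and the left finger hides the peg. Next is the hasp peg.

```bash
python3 -m creep '[[-0.6,-1.3,1,0,0,0.02],[-1.4,-3.1,2.5,0,0,0.05],[-2.2,-4.9,4,0,0,0.064],[-3,-6.7,5.5,0,0,0.064],[-3.6,-8,7,0,0,0.064],[-4,-8.8,8.5,0,0,0.064],[-4,-8.8,10,0,0,0.064],[-4,-8.8,11.5,0,0,0.064],[-4,-8.8,12.7,0,0,0.064],[-4,-8.8,13.0,0,0,0.064]]' ; python3 -m creep '[[0,0,0,0,0,0],[0,0,0,0,0,0],[0,0,0,0,0,0],[0,0,0,0,0,0],[0,0,0,0,0,0],[0,0,0,0,0,0],[0,0,0,0,0,0],[0,0,0,0,0,0],[0,0,0,0,0,0],[0,0,0,0,0,0]]' -1 15;python3 go.py 487 251 107 83
```

```text
clock: 7.15
tcp_pos: [0.487, 0.2507, 0.1051]
ee_rot: [-179.9, 0.0, 83.0]
force: [0.1, -0.2, 0.7]
finger_gap: 0.0912
finger_force: 0.0
clock: 8.15
tcp_pos: [0.4872, 0.2508, 0.1059]
ee_rot: [-180.0, 0.0, 83.0]
force: [1.3, -0.2, -0.6]
finger_gap: 0.0148
finger_force: 15.1
t 8.15 cm [ 0.01 -0.02 -0.11] rv [-0.  0.  0.] F [ 1.3 -0.2 -0.6] gap 0.014807978449761824
```

```bash
python3 -m creep '[[0.03,-0.7,0,0,0,0.1],[0.14,-1.39,0,0,0,0.2],[0.31,-2.07,0,0,0,0.3],[0.55,-2.73,0,0,0,0.4],[0.86,-3.36,0,0,0,0.5],[1.22,-3.95,0,0,0,0.6],[1.65,-4.51,0,0,0,0.7],[2.12,-5.02,0,0,0,0.8],[2.65,-5.48,0,0,0,0.9],[3.22,-5.89,0,0,0,1.0]]' ; python3 -m creep '[[0.03,-0.7,0,0,0,0.1],[0.14,-1.39,0,0,0,0.2],[0.31,-2.07,0,0,0,0.3],[0.55,-2.73,0,0,0,0.4],[0.7,-3.05,0,0,0,0.45],[0.78,-3.21,0,0,0,0.475],[0.84,-3.33,0,0,0,0.495],[0.9,-3.42,0,0,0,0.51],[0.9,-3.42,0,0,0,0.51],[0.9,-3.42,0,0,0,0.51]]';python3 go.py 426 321 107 -1.2
```

```text
clock: 9.15
tcp_pos: [0.4303, 0.2889, 0.1057]
ee_rot: [180.0, 0.3, 25.5]
force: [-11.7, -7.4, 12.9]
finger_gap: 0.0147
finger_force: 15.0
clock: 10.15
tcp_pos: [0.4226, 0.3239, 0.1055]
ee_rot: [179.9, 0.3, -3.5]
force: [-19.4, 1.3, 11.5]
finger_gap: 0.0148
finger_force: 15.0
t 10.15 cm [ 0.36  0.27 -0.16] rv [ 0.002  0.006 -0.04 ] F [-19.4   1.3  11.5] gap 0.014752054979687483
```

```bash
python3 -m creep '[[0.1,-0.1,0,0,0,0],[0.2,-0.2,0,0,0,0],[0.3,-0.3,0,0,0,0],[0.3,-0.4,0,0,0,0],[0.3,-0.4,0,0,0,0],[0.3,-0.4,0,0,0,0],[0.3,-0.4,0,0,0,0],[0.3,-0.4,0,0,0,0],[0.3,-0.4,0,0,0,0],[0.3,-0.4,0,0,0,0]]';python3 go.py 426 321 107 -1.2
```

```text
clock: 11.15
tcp_pos: [0.4245, 0.3246, 0.1047]
ee_rot: [179.5, 0.5, -3.5]
force: [-18.4, -23.1, 12.8]
finger_gap: 0.0144
finger_force: 15.0
t 11.15 cm [ 0.17  0.36 -0.23] rv [ 0.008  0.009 -0.04 ] F [-18.4 -23.1  12.8] gap 0.014447137379819315
```

The hasp is hard against its stop: 23 N of reaction for 0.7 mm of travel. I'll release it and rise.

```bash
python3 -m creep '[[0,0.4,0,0,0,0],[0,0.4,0,0,0,0],[0,0.4,0,0,0,0],[0,0.4,0,0,0,0],[0,0.4,-1,0,0,0],[0,0.4,-2.5,0,0,0],[0,0.4,-4.5,0,0,0],[0,0.4,-7,0,0,0],[0,0.4,-9,0,0,0],[0,0.4,-10,0,0,0]]' 1 ;python3 go.py 544 24.6 140 -7.3
```

```text
clock: 12.15
tcp_pos: [0.4297, 0.325, 0.2083]
ee_rot: [-179.9, -0.1, -3.5]
force: [0.7, 0.3, 0.2]
finger_gap: 0.0904
finger_force: 0.0
t 12.15 cm [13.23 29.3   6.81] rv [-0.002 -0.002  0.066] F [0.7 0.3 0.2] gap 0.09037494406276761
```

Next I move above the carrier (keeping z near 0.21 in transit, then down to 0.15), and look at the hasp from the top camera.

```bash
python3 -m creep '[[1.2,2.6,0,0,0,0.01],[2.7,6,0,0,0,0.02],[4.3,9.4,0,0,0,0.03],[5.8,12.8,0,0,0,0.04],[7.4,16.2,0,0,0,0.05],[8.9,19.6,0,0,0,0.06],[10.5,23,1,0,0,0.066],[12,26.5,3,0,0,0.066],[13.2,29.3,5,0,0,0.066],[13.2,29.3,6,0,0,0.066]]';python3 go.py 544 24.6 70 -7.3;python3 - <<'E'
from h import *
c=capture("top"); w=capture("wrist")
p=cv2.cvtColor(c["pixels"],cv2.COLOR_RGB2BGR)
a=cv2.resize(p[165:265,150:250],(500,500),interpolation=cv2.INTER_CUBIC)
q=cv2.cvtColor(w["pixels"],cv2.COLOR_RGB2BGR)[:,170:470]
q=cv2.resize(q,(300,400)); o=np.zeros((500,800,3),np.uint8); o[:,:500]=a; o[:400,500:]=q
cv2.imwrite("pics/c1.png",o)
E
```

```text
clock: 13.15
tcp_pos: [0.5436, 0.0209, 0.1444]
ee_rot: [180.0, 0.0, -7.5]
force: [0.1, -0.1, -0.7]
finger_gap: 0.0915
finger_force: 0.0
t 13.15 cm [ 0.   -0.37  7.44] rv [ 0.001  0.001 -0.003] F [ 0.1 -0.1 -0.7] gap 0.09145857989661366
```

View pics/c1.png

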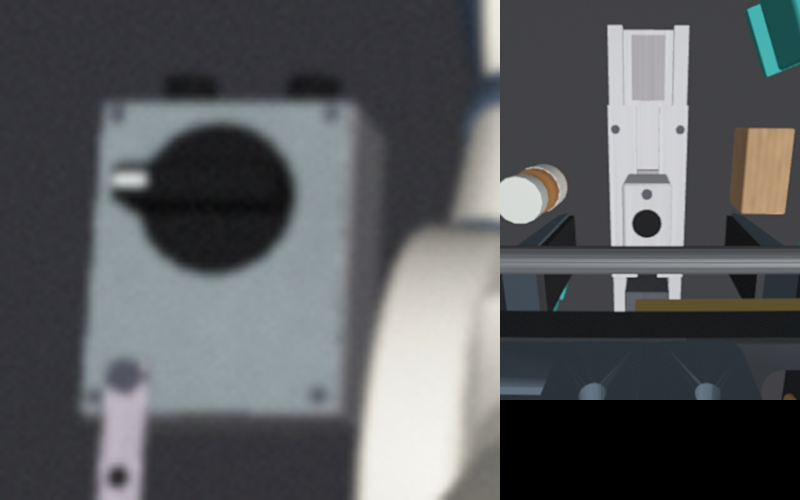

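The isolator bar lies along y (OFF), the hasp points straight off the front, and the carrier head is centred between the fingers at (647,210). Now I grip it.

```bash
python3 -m creep '[[0,-0.1,1,0,0,0],[0,-0.2,2.5,0,0,0],[0,-0.2,4,0,0,0],[0,-0.2,5.5,0,0,0],[0,-0.2,6.5,0,0,0],[0,-0.2,7,0,0,0],[0,-0.2,7,0,0,0],[0,-0.2,7,0,0,0],[0,-0.2,7,0,0,0],[0,-0.2,7,0,0,0]]'; python3 -m creep '[[0,0,0,0,0,0],[0,0,0,0,0,0],[0,0,0,0,0,0],[0,0,0,0,0,0],[0,0,0,0,0,0],[0,0,0,0,0,0],[0,0,0,0,0,0],[0,0,0,0,0,0],[0,0,0,0,0,0],[0,0,0,0,0,0]]' -1 30;python3 go.py 664 7.9 75 -7.3
```

```text
clock: 14.25
tcp_pos: [0.5435, 0.026, 0.0764]
ee_rot: [-180.0, -0.0, -7.3]
force: [-0.4, -0.6, -0.2]
finger_gap: 0.0909
finger_force: 0.0
clock: 15.25
tcp_pos: [0.5432, 0.026, 0.0759]
ee_rot: [180.0, -0.0, -7.3]
force: [0.2, -0.4, -0.9]
finger_gap: 0.0355
finger_force: 30.0
t 15.25 cm [12.21  0.26  0.09] rv [ 0. -0.  0.] F [ 0.2 -0.4 -0.9] gap 0.03549009898145608
```

```bash
python3 -m creep '[[0.3,0,0,0,0,0],[0.8,0,-0.1,0,0,0],[1.4,0,-0.1,0,0,0],[2,0,-0.1,0,0,0],[2.6,0,-0.1,0,0,0],[3.2,0,-0.1,0,0,0],[3.8,0.0,-0.1,0,0,0],[4.4,0.0,-0.1,0,0,0],[4.8,0.0,-0.1,0,0,0],[5,0.0,-0.1,0,0,0]]';python3 go.py 664 7.9 75 -7.3
```

```text
clock: 16.25
tcp_pos: [0.5932, 0.0196, 0.0769]
ee_rot: [-180.0, -0.0, -7.3]
force: [0.5, 0.7, -3.0]
finger_gap: 0.0355
finger_force: 30.0
t 16.25 cm [7.17 0.26 0.19] rv [-0. -0.  0.] F [ 0.5  0.7 -3. ] gap 0.03551045351182674
```

```bash
python3 -m creep '[[0.4,0,0,0,0,0],[1.2,0,0,0,0,0],[2.1,0.0,0,0,0,0],[3,0.0,0,0,0,0],[4,0.0,0,0,0,0],[5,0.05,0,0,0,0],[5.9,0.05,0,0,0,0],[6.7,0.05,0,0,0,0],[7.1,0.05,0,0,0,0],[7.3,0.05,0,0,0,0]]';python3 go.py 664 7.9 75 -7.3;python3 - <<'E'
from h import *
c=capture("scene"); p=cv2.cvtColor(c["pixels"],cv2.COLOR_RGB2BGR)
cv2.imwrite("pics/s2.png",cv2.resize(p[130:290,230:430],None,fx=3.5,fy=3.5,interpolation=cv2.INTER_CUBIC))
E
```

```text
clock: 17.25
tcp_pos: [0.6654, 0.0099, 0.0768]
ee_rot: [-180.0, 0.0, -7.3]
force: [-0.2, 0.4, -2.9]
finger_gap: 0.0359
finger_force: 30.0
t 17.25 cm [-0.12  0.21  0.18] rv [-0.  0.  0.] F [-0.2  0.4 -2.9] gap 0.03587472341041864
```

View pics/s2.png

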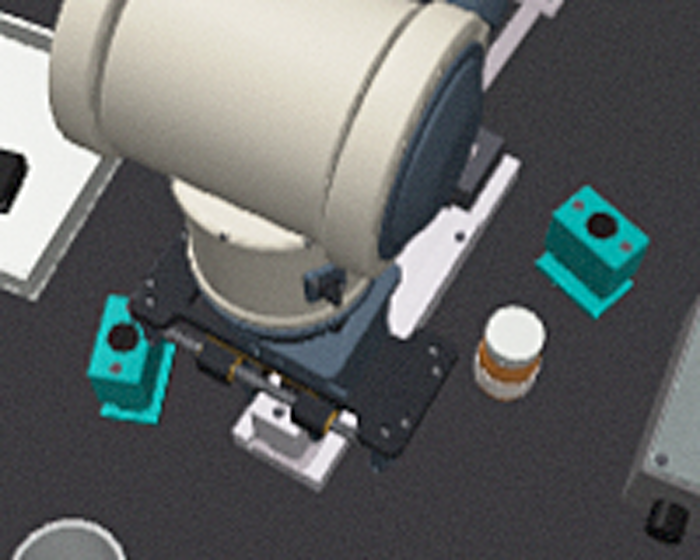

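The carrier (seen at about (300,420)) sits in the open end, short of the rail's end. I lift a little first and check the force.

```bash
python3 -m creep '[[0,0,-0.1,0,0,0],[0,0,-0.2,0,0,0],[0,0,-0.3,0,0,0],[0,0,-0.4,0,0,0],[0,0,-0.5,0,0,0],[0,0,-0.6,0,0,0],[0,0,-0.8,0,0,0],[0,0,-1.0,0,0,0],[0,0,-1.3,0,0,0],[0,0,-1.5,0,0,0]]' - 40;python3 go.py 502 -283 150 -0.7
```

```text
clock: 18.3
tcp_pos: [0.6652, 0.0099, 0.0923]
ee_rot: [-180.0, -0.0, -7.3]
force: [-1.3, -0.4, -2.9]
finger_gap: 0.0356
finger_force: 40.0
t 18.3 cm [-12.47  31.12  -5.77] rv [-0.    -0.    -0.115] F [-1.3 -0.4 -2.9] gap 0.03560774480024807
```

```bash
python3 -m creep '[[0,0,-1,0,0,0],[0,0,-2.5,0,0,0],[0,0,-4.5,0,0,0],[0,0,-6.5,0,0,0],[0,0,-8.5,0,0,0],[0,0,-10,0,0,0],[-0.5,1.2,-11,0,0,-0.01],[-1.2,3,-11,0,0,-0.02],[-2.2,5.5,-11,0,0,-0.03],[-3.4,8.5,-11,0,0,-0.04]]'; python3 -m creep '[[-1.2,3,0,0,0,-0.01],[-2.5,6.2,0,0,0,-0.02],[-3.9,9.6,0,0,0,-0.03],[-5.2,13,0,0,0,-0.04],[-6.4,16,0,0,0,-0.05],[-7.4,18.6,0,0,0,-0.06],[-8.2,20.6,0,0,0,-0.07],[-8.7,21.8,0,0,0,-0.075],[-9,22.5,0,0,0,-0.075],[-9,22.5,0,0,0,-0.075]]';python3 go.py 502 -283 71.5 -0.7
python3 - <<'E'
from h import *
import pickle
c=capture("top"); w=capture("wrist"); pickle.dump((c,w),open("t3.pkl","wb"))
a=cv2.cvtColor(c["pixels"],cv2.COLOR_RGB2BGR)[150:290,380:520]
q=cv2.cvtColor(w["pixels"],cv2.COLOR_RGB2BGR)[:,170:470]
o=np.zeros((420,730,3),np.uint8); o[:,:420]=cv2.resize(a,(420,420)); o[:400,430:]=q
cv2.imwrite("pics/c3.png",o)
E
```

```text
clock: 19.3
tcp_pos: [0.6198, -0.0709, 0.2027]
ee_rot: [180.0, -0.0, -4.9]
force: [0.6, -0.8, -3.1]
finger_gap: 0.0356
finger_force: 40.0
clock: 20.3
tcp_pos: [0.511, -0.2868, 0.2021]
ee_rot: [180.0, -0.0, -0.7]
force: [0.4, 0.3, -3.9]
finger_gap: 0.0358
finger_force: 40.0
t 20.3 cm [-0.91 -0.37 13.06] rv [ 0.    -0.    -0.001] F [ 0.4  0.3 -3.9] gap 0.035770016057669315
```

View pics/c3.png

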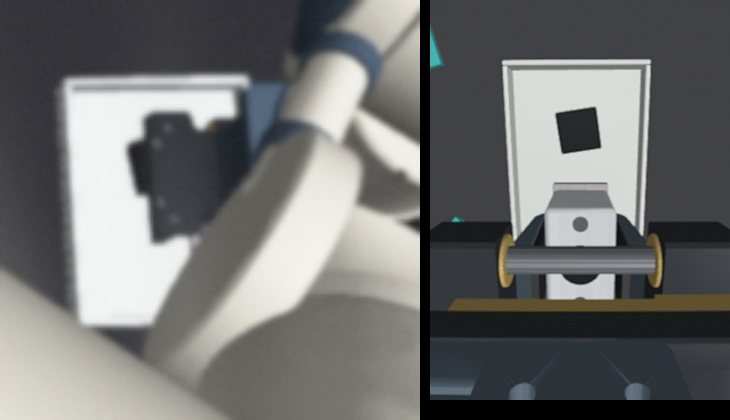

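The wrist view shows the carrier over the tray's near part, with the small box well ahead at (578,130). I lower it in two stages.

```bash
python3 -m creep '[[-0.3,-0.1,1,0,0,0],[-0.6,-0.3,2.5,0,0,0],[-0.9,-0.37,4.5,0,0,0],[-0.9,-0.37,6.5,0,0,0],[-0.9,-0.37,8.5,0,0,0],[-0.9,-0.37,10,0,0,0],[-0.9,-0.37,11,0,0,0],[-0.9,-0.37,11.8,0,0,0],[-0.9,-0.37,12.3,0,0,0],[-0.9,-0.37,12.5,0,0,0]]'; python3 -m creep '[[0,0,0.1,0,0,0],[0,0,0.2,0,0,0],[0,0,0.3,0,0,0],[0,0,0.35,0,0,0],[0,0,0.4,0,0,0],[0,0,0.45,0,0,0],[0,0,0.5,0,0,0],[0,0,0.52,0,0,0],[0,0,0.52,0,0,0],[0,0,0.52,0,0,0]]'; python3 go.py 502 -283 71 -0.7
```

```text
clock: 21.4
tcp_pos: [0.5025, -0.2825, 0.0767]
ee_rot: [-180.0, 0.0, -0.7]
force: [-0.8, -0.3, -3.2]
finger_gap: 0.0351
finger_force: 40.0
clock: 22.4
tcp_pos: [0.5024, -0.2826, 0.0717]
ee_rot: [-180.0, 0.0, -0.7]
force: [0.7, -0.1, -4.0]
finger_gap: 0.0354
finger_force: 40.0
t 22.4 cm [-0.04  0.04  0.07] rv [-0.  0.  0.] F [ 0.7 -0.1 -4. ] gap 0.03537569759523794
```

Not touching yet, since the sensed weight is still there. I go on down gently.

```bash
python3 -m creep '[[0,0,0.02,0,0,0],[0,0,0.04,0,0,0],[0,0,0.06,0,0,0],[0,0,0.08,0,0,0],[0,0,0.1,0,0,0],[0,0,0.1,0,0,0],[0,0,0.1,0,0,0],[0,0,0.1,0,0,0],[0,0,0.1,0,0,0],[0,0,0.1,0,0,0]]'; python3 go.py 502 -283 71 -0.7
```

```text
clock: 23.4
tcp_pos: [0.5024, -0.2826, 0.0709]
ee_rot: [180.0, -0.0, -0.7]
force: [-1.9, 0.8, 5.9]
finger_gap: 0.0361
finger_force: 40.0
t 23.4 cm [-0.04  0.04 -0.01] rv [ 0. -0. -0.] F [-1.9  0.8  5.9] gap 0.0360971152936829
```

Contact (+6 N). I release, rise and check.

```bash
python3 -m creep '[[0,0,0,0,0,0],[0,0,0,0,0,0],[0,0,0,0,0,0],[0,0,0,0,0,0],[0,0,0,0,0,0],[0,0,-1,0,0,0],[0,0,-2.5,0,0,0],[0,0,-4.5,0,0,0],[0,0,-6.5,0,0,0],[0,0,-8.5,0,0,0]]' 1; python3 -m creep '[[0,0,-1,0,0,0],[0,0,-2,0,0,0],[0,0,-3,0,0,0],[0,1,-4,0,0,0],[0,3,-5,0,0,0],[0,6,-6,0,0,0],[0,10,-6,0,0,0],[0,14,-6,0,0,0],[0,17,-6,0,0,0],[0,18,-6,0,0,0]]'; python3 - <<'E'
from h import *
c=capture("top"); d=capture("scene")
o=np.zeros((600,800,3),np.uint8)
f=lambda c:cv2.cvtColor(c["pixels"],cv2.COLOR_RGB2BGR)
o[:280,:800]=cv2.resize(f(c)[150:304,140:580],(800,280),interpolation=cv2.INTER_CUBIC)
o[290:600,:516]=cv2.resize(f(d)[110:296,175:485],(516,310),interpolation=cv2.INTER_CUBIC)
cv2.imwrite("pics/end.png",o)
E
```

```text
clock: 24.4
tcp_pos: [0.5024, -0.2826, 0.1573]
ee_rot: [180.0, -0.0, -0.7]
force: [0.9, -0.9, -0.9]
finger_gap: 0.0913
finger_force: 0.0
clock: 25.4
tcp_pos: [0.4994, -0.4661, 0.2153]
ee_rot: [180.0, 0.0, -0.8]
force: [-0.3, 1.1, 0.0]
finger_gap: 0.0913
finger_force: 0.0
```

View pics/end.png

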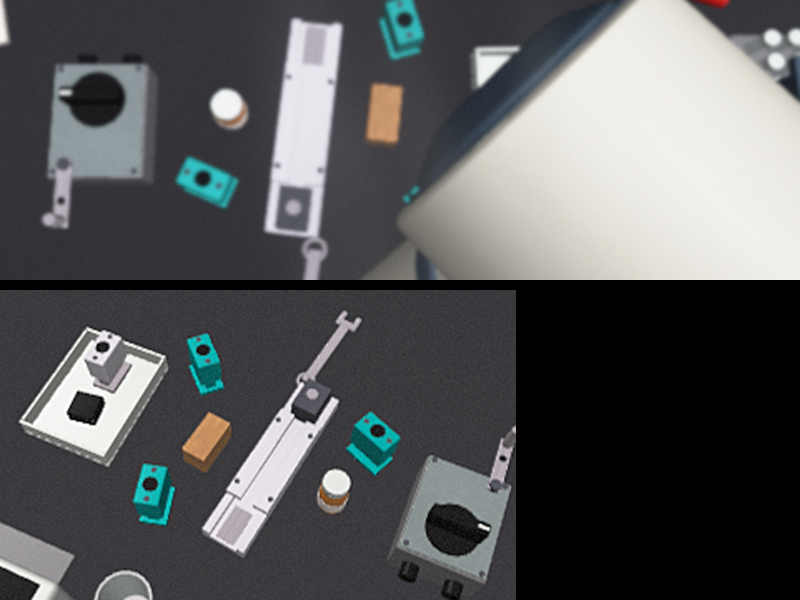

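The carrier stands upright in the tray at (105,360), clear of the black box at (87,407). The isolator is off at (95,98) and the hasp is out at (60,195). The jar and carton are where they were.

```bash
python3 -c "
from cell import r
print(r.sign_off())"
```

```text
the job is handed in; nothing more can be done
None
```

The job is handed in at about 25.5 s of the 69 s limit: isolator OFF, hasp fully out, carrier standing upright in the tray clear of the small box, and no visible shift of the jar, carton or small box; the sign-off gave no verdict.

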